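# True up the balance's levelling board with a spirit level in the police van

## Task

The levelling board under the balance in the parked van is out of level, so true it up before anything is weighed: first lay the small spirit level upright on the clear strip of the board beside the balance, lengthwise (pointing from the edge with the screw foot to the opposite edge), and let go of it; then turn the screw foot's knob until the bubble comes to rest between the vial's two lines. Finally press down firmly, without forcing, on top of the level with the fingers and keep pressing: the program finishes while you still hold the level pressed to the board, with the bubble still between the lines. Set the level down rather than dropping it, do not lean on the balance and leave everything else on the table where it is.

Things in the scene. Friction and masses are not known exactly. Their poses are not given: they have to be found in the camera images.
- level_mid (a point): centre (half-way up) of the spirit level, a loose aluminium bar 200 mm long (its x axis), 22 mm wide (y), 40 mm high (z up), 0.24 to 0.39 kg, with black end caps and a vial window 64 mm long in the middle of its top. It starts standing upright on the table. Flat solid sides (grasp across the 22 mm) and flat solid top, 20 mm above this point, which may be pressed anywhere along it
- level: the same spirit level; origin under its centre, on its underside; axes as above
- bubble (a joint): the pale 13 mm long bubble's place in the level's vial, in m: 0 midway between the two black lines (18 mm apart), positive towards the level's own +x end, limits -0.018 and 0.018. It drifts to the higher end, 0.5 mm for each 0.001 rad of slope, and takes about 1.5 s to settle after the level or board has moved. It is seen from above
- strip (a point): centre of the clear strip, on the board's top face (32 mm above the table when level): the level belongs here, lengthwise along this x axis. x runs in the board's top from the edge with the screw foot to the opposite edge, y to the left of that, z out of the top. Clear for 130 mm either way along x, 45 mm towards -y (the board's edge), 79 mm towards +y (the balance's side)
- board: levelling board, an aluminium plate 260 mm (x) by 280 mm (y) and 10 mm thick, carrying the balance. Origin midway between its two fixed ball feet, 12 mm above the table, 20 mm inside the far (+x) edge; axes as strip. It pivots about its y axis here; its near (-x) edge rests on the screw foot and starts too low by 1.9 to 4.7 mm at the foot. Crosswise it is already true
- foot_knob (a point): centre of the screw foot's black fluted round knob: 42 mm across, 26 mm tall, axis vertical, top 72 mm above the table, over the middle of the board's near edge; it stays in place as it turns. Clockwise from above raises the near edge: 8 mm a turn, i.e. 0.0059 rad of slope and 3.0 mm of bubble a radian. Friction (0.08 N m) holds it when let go, also when the board is pressed
- balance: portable balance standing fixed on the board beside the strip: grey housing 148 x 142 mm, round steel pan 114 mm across, its top 56 mm above the board; origin under its centre, at the board's top face. Do not lean on it
- handset: hand-held breath tester lying flat, 135 x 56 x 30 mm, black; origin under its centre; not part of the job
- mouse: computer mouse, 105 x 60 x 32 mm, black; origin under its centre; not part of the job
- torch: police torch lying on its side, 200 mm long, 36 mm thick, black; origin under its middle; not part of the job
- tape: roll of grey tape lying flat, 90 mm across, 48 mm high; origin under its centre; not part of the job
- carton: small cardboard carton, 100 x 70 x 65 mm; origin under its centre; not part of the job
- mug: white mug with a handle, 80 mm across, 90 mm tall; origin under its centre; not part of the job

How it is judged:
On the way, in this order (a step that is already met when the one before it is completed fails the run):
1. the level lies on the clear strip, lengthwise and upright, let go (z of level_mid in the frame of strip between 0.014 and 0.026 m and y of level_mid in the frame of strip between -0.04 and 0.045 m and x of level_mid in the frame of strip between -0.06 and 0.06 m and angle between the x axis of level_mid and the x axis of strip, either way round below 0.2 rad and angle between level_mid's own z axis and vertical below 0.06 rad and contact force between the fingers and level below 0.1 N), for 0.3 s.
2. the foot is turned until the bubble rests between the lines, the level lying there untouched (all of step 1 and value of joint bubble between -0.0028 and 0.0028 m and angle between strip's own z axis and vertical below 0.007 rad and velocity of joint bubble between -0.004 and 0.004 m/s), for 0.4 s.
At the end, for the whole second after the job is handed in: level lying on the strip, lengthwise to 0.2 rad, within 60 mm along and 40 mm across of its centre; bubble within 2.8 mm of the middle, board level to 0.007 rad; fingers pressing it (over 2.5 N, and 7.5 to 45 N between level and board, its weight of 2.4 to 3.8 N included); at rest (z of level_mid in the frame of strip between 0.014 and 0.026 m and y of level_mid in the frame of strip between -0.04 and 0.045 m and x of level_mid in the frame of strip between -0.06 and 0.06 m and angle between the x axis of level_mid and the x axis of strip, either way round below 0.2 rad and angle between level_mid's own z axis and vertical below 0.06 rad and value of joint bubble between -0.0028 and 0.0028 m and angle between strip's own z axis and vertical below 0.007 rad and contact force between the fingers and level above 2.5 N and contact force between level and board between 7.5 and 45 N and linear speed of level below 0.02 m/s); the arm keeps its last pose, push and grip.
It fails at once if a bystander is shifted by more than 30 mm (distance of any of handset, mouse, torch, tape, carton, mug from where it was at the start of the episode above 0.03 m).
It fails at once if the balance is leaned on (over 8 N) (contact force between any of the fingers, the arm, level and balance above 8 N).
It fails at once if the level is dropped (contact force between the fingers and level below 0.1 N and linear speed of level above 0.7 m/s).
It also fails if it takes over 70 s, if anything falls off the work surface, if the arm or the gripper's body presses on something with over 40 N, if the wrist force passes 120 N, or if a joint passes its speed limit or range.

## Robot

A 7-joint arm with a two-finger parallel gripper is mounted at the origin on the work surface. World frame = base frame: x ahead of the robot, y to its left, z up, the work surface at z = 0. Lengths are in m, angles in rad, forces in N, time in s.
With the tool pointing down it reaches from about 0.4 to 0.85 m from the base axis. Payload 10.4 kg.
Tool frame: the origin (TCP) lies on the centre line of the jaws, within the pads' length; the fingertips stand 11 mm ahead of it and the grasp point (between the pads) lies 8 mm behind it (manip.finger_overhang is the distance from the TCP to the fingertips, in m); z points along the fingers, y is the line along which they close (so a half turn about z gives the same grasp; the last joint's range is limited). The gripper opens to 85 mm and grips with 20 to 120 N. Pads are 22 mm wide; open, the fingers measure 114 mm over their backs; the gripper's body (76 mm by 85 mm) begins 54 mm behind the grasp point. The pads swing forward as they close: fully open they stand 13 mm farther back than shut.
Start: joints at [1.203, 0.332, -0.065, 1.46, 0.022, 1.35, -0.088], TCP at [0.211, -0.588, 0.204] pointing down, gripper open.
Joint ranges: [-2.6, 2.6], [-0.5, 2.12], [-1.47, 1.34], [0.16, 2.42], [-1.27, 4.41], [0.06, 2.06], [-2.6, 2.6]. Speed limits (rad/s): [2.22, 2.22, 2.79, 2.79, 3.14, 3.14, 3.14].

## Interface

Orientations are given as a unit quaternion [x, y, z, w].
In Python, from workcell import manip, imaging, workorder gives the robot as it stands.
- The arm moves only by the tool jog_arm, never from a script. Its argument "deltas" is a list of rows, each an object with "gripper": the opening, from 0 (shut) to 1 (fully open); "offset": the shift along the tool's x, y, z in m, a list of three; "rotation": the turn, a rotation vector about the tool's x, y, z in degrees, a list of three. In form: [{"gripper": gripper, "offset": [tx, ty, tz], "rotation": [ax, ay, az]}, ...]. A call has 1 to 20 rows; each row shifts and turns the commanded pose from where the row before left it, along the tool's axes as they then stand; what a row does not reach is not made up. A row lasts 1/10 s, in which the tool goes at most 50 mm and 8.59 degrees, less where a joint would pass 70% of its speed; a pose out of reach is approached as far as the arm can. A call with a gripper value outside its range is refused whole. The fingers move at their own pace and stop on an object; "newtons" is the grip in N (left out, the last holds). Time passes only in rows, so rows that do not move let the fingers close. It gives the time, the measured TCP pose, the force, the opening and the grip force at its end, in the units of the state.
- manip.get_obs(): the state, without advancing time (a new reading comes with each control period).
- imaging.camera(name): name is "scene" or "top"; returns the picture (480x640x3 uint8, blue, green, red); there is no depth.
- imaging.camera_model(name): a dict with "camera_matrix" (3x3 intrinsics, pixels), "k1" (the pictures are not rectified: a ray, as slopes to the right and down, at radius r is drawn at 1 + k1 r^2 times it, then the intrinsics apply), "world_to_cam" (4x4, takes a point from world to camera coordinates). Camera axes: x right, y up, looking along -z (the intrinsics and any distortion apply to the point x, -y, -z); pixel columns grow to the right and rows downward; lengths in m; the calibration is good to about 2 mm. A picture is of the moment at which its call begins. camera_model takes no time and is no camera call.
- workorder.hand_in(): hands the job in; it is judged then, once.
The state is a dict: "clock": time; "joint_pos": joint angles; "joint_velocities": joint speeds; "tau": joint torques, N m; "position": TCP position; "ee_rot": TCP orientation; "ft_force": force on the tool from outside, world axes, zero at the start; "torque": the same for the moment, N m; "grip_width": opening from 0.0 (shut) to 1.0 (fully open); "grasp_force": force on a finger pad.
Only numpy, scipy, OpenCV 4.12 (cv2) and the standard library are available. Lean on these libraries where they do the work, as an engineer would, in place of code of your own. Each camera call takes 0.05 s, during which the arm holds its last target. There are 200 camera calls.

## Working session

There is one attempt and no reset: what is moved stays moved. The work goes in short steps, Python scripts to look and compute and a tool call to move; the robot and the scene stay as the last step left them, time stands still between calls to the robot, and variables do not carry over. Pictures are saved under pics/ and viewed, at most 10 in all, crops included, and the job is handed in when it is done.

Besides the shell and the picture viewer there is one more tool, called after "Request:" as name(argument=value, ...) on one line, values as JSON. jog_arm: Moves the arm, as the interface text tells. Its arguments: {"type":"object","properties":{"deltas":{"type":"array","items":{"type":"object","properties":{"gripper":{"type":"number"},"offset":{"type":"array","items":{"type":"number"}},"rotation":{"type":"array","items":{"type":"number"}}}}},"newtons":{"type":"number"}},"required":["deltas"]}

```bash
ls; mkdir -p pics; cat > h.py <<'E'
import numpy as np, cv2
from workcell import manip, imaging, workorder
def ray(name,u,v):
    m=imaging.camera_model(name);K=np.array(m["camera_matrix"]);k1=m["k1"];T=np.array(m["world_to_cam"])
    p=cv2.undistortPoints(np.array([[[u,v]]],float),K,np.array([k1,0,0,0.]))[0,0]
    R=T[:3,:3];return -R.T@T[:3,3], R.T@np.array([p[0],-p[1],-1.])
def onz(name,u,v,z):
    o,d=ray(name,u,v);return o+d*(z-o[2])/d[2]
def proj(name,P):
    m=imaging.camera_model(name);K=np.array(m["camera_matrix"]);T=np.array(m["world_to_cam"])
    c=T[:3,:3]@np.array(P)+T[:3,3];s=np.array([c[0],-c[1]])/-c[2];s=s*(1+m["k1"]*(s@s))
    return (K@[s[0],s[1],1])[:2]
E
python3 - <<'E'
from h import *
for n in("scene","top"):
    cv2.imwrite(f"pics/{n}0.png",imaging.camera(n)); m=imaging.camera_model(n);print(n,m)
print(manip.get_obs())
E
```

```text
pics
scene {'camera_matrix': array([[440.10343766,   0.        , 318.27961026],
       [  0.        , 440.10343766, 234.25610522],
       [  0.        ,   0.        ,   1.        ]]), 'k1': -0.09844701293835989, 'world_to_cam': array([[-0.83534969,  0.54968075, -0.00647778,  0.3959686 ],
       [-0.40625773, -0.60936558,  0.68090253,  0.20061917],
       [ 0.37033168,  0.57142336,  0.7323454 , -1.34256863],
       [ 0.        ,  0.        ,  0.        ,  1.        ]])}
top {'camera_matrix': array([[459.80570007,   0.        , 315.17622219],
       [  0.        , 459.80570007, 234.55168786],
       [  0.        ,   0.        ,   1.        ]]), 'k1': 0.022538253519405693, 'world_to_cam': array([[-3.01627245e-02, -9.99538866e-01, -3.50228840e-03,
         8.78113791e-02],
       [ 9.93721157e-01, -3.03644868e-02,  1.07685934e-01,
        -4.87322888e-01],
       [-1.07742622e-01, -2.32196907e-04,  9.94178794e-01,
        -1.12729415e+00],
       [ 0.00000000e+00,  0.00000000e+00,  0.00000000e+00,
         1.00000000e+00]])}
{'clock': 0.1, 'joint_pos': array([ 1.20342073,  0.33280043, -0.06473349,  1.46081751,  0.02161427,
        1.3499202 , -0.08852476]), 'joint_velocities': array([ 0.00083216, -0.00093749, -0.00071203, -0.00095236,  0.00066634,
        0.00107599, -0.00186374]), 'tau': array([ 9.65059153e-04, -6.26749420e+01,  4.88464138e-02, -3.92431569e+01,
        1.63521833e-02,  6.91559835e-03,  3.21586265e-05]), 'position': array([ 0.21112977, -0.58787738,  0.20321977]), 'ee_rot': array([ 9.85175356e-01,  1.71549200e-01, -1.36125521e-04, -6.09610928e-04]), 'ft_force': array([-0.38329503,  0.34099614, -0.52225518]), 'torque': array([-0.0438005 , -0.00664653,  0.00809135]), 'grasp_force': 0.0, 'grip_width': 0.9976559964362693}
```

View pics/top0.png

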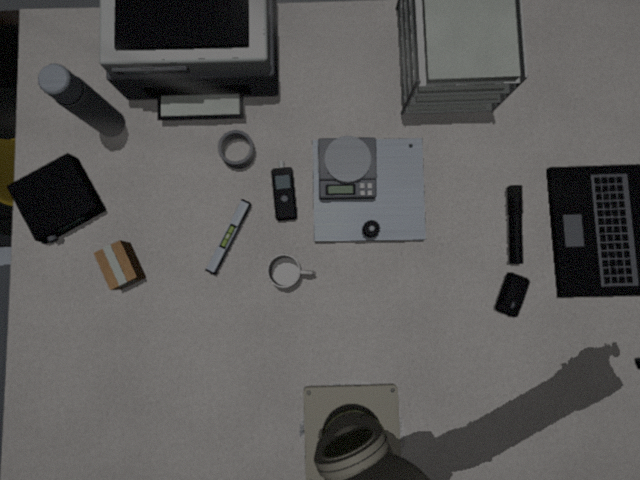

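View pics/scene0.png

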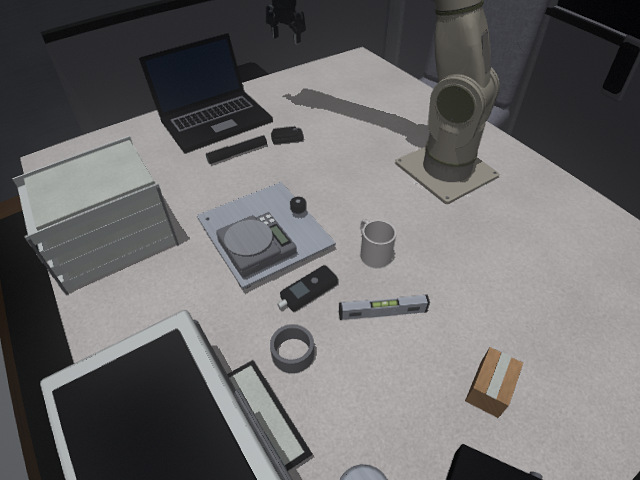

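The top view shows the level at about (210,272)–(250,200), the board at (313..425, 138..241), the knob at (371,229), and the clear strip to the right of the balance at column ~400. Nothing stands between the level and the strip except the handset (284,193) and the mug (285,272). I'll zoom in for exact corners.

```bash
python3 - <<'E'
from h import *
im=cv2.imread("pics/top0.png")
a=cv2.resize(im[190:280,195:265],None,fx=5.5,fy=5.5,interpolation=cv2.INTER_CUBIC)
b=cv2.resize(im[130:250,305:435],None,fx=3.2,fy=3.2*495/384,interpolation=cv2.INTER_CUBIC)
a=a[:495];b=cv2.resize(b,(410,495))
cv2.imwrite("pics/crop.png",cv2.convertScaleAbs(np.hstack([a,b]),alpha=1.5))
# level: saturated/dark vs table
hsv=cv2.cvtColor(im,cv2.COLOR_BGR2HSV)
r=hsv[190:280,200:260]; g=cv2.cvtColor(im,cv2.COLOR_BGR2GRAY)[190:280,200:260]
print("table",np.median(im[190:280,200:260].reshape(-1,3),0))
bl=im[190:280,200:260].astype(int); d=bl[...,0]-bl[...,2]
m=((d>5)|(g<85)|(r[...,1]>80)).astype(np.uint8)
n,l,s,c=cv2.connectedComponentsWithStats(m)
i=1+np.argmax(s[1:,4]);pts=np.argwhere(l==i)[:,::-1].astype(np.float32)+[200,190]
rect=cv2.minAreaRect(pts.astype(np.float32));print(s[i],rect)
E
```

```text
table [111. 113. 115.]
[  5   9  47  78 960] ((228.95774841308594, 237.22113037109375), (13.542582511901855, 81.83989715576172), 27.216110229492188)
```

View pics/crop.png

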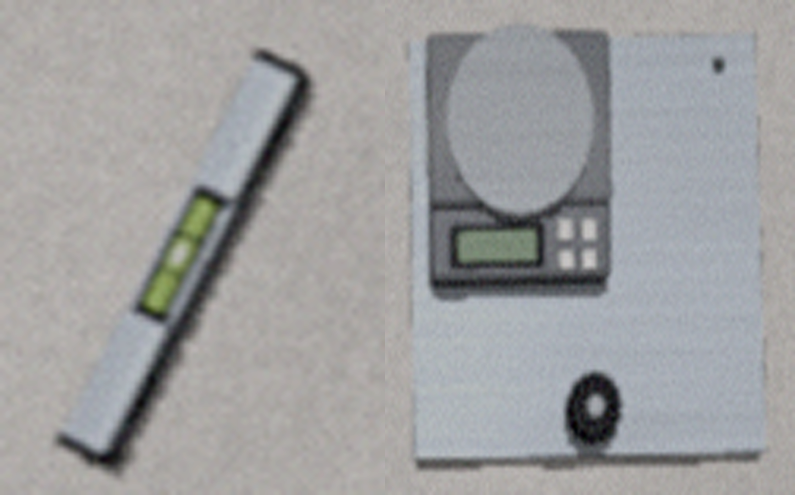

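The crop shows the level's vial centre at crop (181,254) and bar direction ~27° off image-up. The board's top corners are at crop (410,38), (755,35), (763,455) and (415,460), the knob at (594,408), and the strip right of the balance is clear.

```bash
python3 - <<'E'
from h import *
im=cv2.imread("pics/top0.png")
hsv=cv2.cvtColor(im,cv2.COLOR_BGR2HSV)
m=((hsv[...,1]>70)&(hsv[...,0]>25)&(hsv[...,0]<50)).astype(np.uint8)
m[:, :200]=0;m[:,262:]=0;m[:190]=0;m[280:]=0
m=cv2.morphologyEx(m,cv2.MORPH_CLOSE,np.ones((7,7)))
p=np.argwhere(m)[:,::-1].astype(np.float32);r=cv2.minAreaRect(p);print(len(p),r,p.mean(0))
c=onz("top",*r[0],.04);print("vial",c)
L=lambda x,y:(195+(x+.5)/5.5-.5,190+(y+.5)/5.5-.5)
a=onz("top",*L(258,53),.04);b=onz("top",*L(61,440),.04);print("left edge",a,b,np.degrees(np.arctan2(*(a-b)[[1,0]])),np.linalg.norm(a-b))
a=onz("top",*L(283,60),.04);b=onz("top",*L(83,448),.04);print("ends mid",(a+b)/2)
B=lambda x,y:(305+(x-385+.5)/3.154-.5,130+(y+.5)/4.125-.5)
P=[onz("top",*B(*q),z) for q,z in(((410,38),.032),((755,35),.032),((763,455),.029),((415,460),.029))]
for q in P:print(q)
print("knob",onz("top",*B(594,408),.072))
F=(P[0]+P[1])/2;N=(P[2]+P[3])/2;x=(F-N);print("len",np.linalg.norm(x),np.linalg.norm(P[0]-P[1]));x/=np.linalg.norm(x)
yaw=np.degrees(np.arctan2(x[1],x[0]));y=np.array([-x[1],x[0],0])
C=(F+N)/2;print("yaw",yaw,"C",C,"strip",C-95*.001*y,"knob0",C-.13*x)
# knob dark mask
g=cv2.cvtColor(im,cv2.COLOR_BGR2GRAY)[212:246,355:390];pp=np.argwhere(g<60)[:,::-1]+[355,212];print(pp.min(0),pp.max(0),onz("top",*pp.mean(0),.06))
# handset/mug top points, scene check of level
o=manip.get_obs();from scipy.spatial.transform import Rotation as R
print(R.from_quat(o["ee_rot"]).as_matrix().round(3))
print("scene proj vial",proj("scene",c),"strip",proj("scene",C-.095*y))
E
```

```text
99 ((227.2000274658203, 235.60003662109375), (4.4721360206604, 23.255107879638672), 26.56505012512207) [227.44444 235.76767]
vial [0.49234492 0.29101813 0.04      ]
left edge [0.58271316 0.25440902 0.04      ] [0.40992775 0.34459894 0.04      ] -27.563501239193 0.19490772408544002
ends mid [0.4926002  0.28895341 0.04      ]
[0.73498099 0.07217709 0.032     ]
[ 0.72785961 -0.20638948  0.032     ]
[ 0.46767888 -0.19929779  0.029     ]
[0.47301684 0.07599212 0.029     ]
knob [ 0.49532105 -0.06182895  0.072     ]
len 0.2611466234129957 0.27865758280069647
yaw -1.1966374395014536 C [ 0.60088408 -0.06437951  0.0305    ] strip [ 0.59890025 -0.15935253  0.0305    ] knob0 [ 0.47092101 -0.06166481  0.02900659]
[356 220] [389 242] [ 0.49073564 -0.06276787  0.06      ]
[[ 0.941  0.338 -0.   ]
 [ 0.338 -0.941  0.001]
 [-0.    -0.001 -1.   ]]
scene proj vial [383.85669674 302.1510299 ] strip [247.4099903  206.52153583]
```

Request:
jog_arm(deltas=[{"gripper":1,"offset":[0.0346,-0.0246,0],"rotation":[0,0,0]},{"gripper":1,"offset":[0.0346,-0.0246,0],"rotation":[0,0,0]},{"gripper":1,"offset":[0.0346,-0.0246,0],"rotation":[0,0,0]},{"gripper":1,"offset":[0.0346,-0.0246,0],"rotation":[0,0,0]},{"gripper":1,"offset":[0.0346,-0.0246,0],"rotation":[0,0,0]},{"gripper":1,"offset":[0.0346,-0.0246,0],"rotation":[0,0,0]},{"gripper":1,"offset":[0.0346,-0.0246,0],"rotation":[0,0,0]},{"gripper":1,"offset":[0.0346,-0.0246,0],"rotation":[0,0,0]},{"gripper":1,"offset":[0.0346,-0.0246,0],"rotation":[0,0,0]},{"gripper":1,"offset":[0.0346,-0.0246,0],"rotation":[0,0,0]},{"gripper":1,"offset":[0.0346,-0.0246,0],"rotation":[0,0,0]},{"gripper":1,"offset":[0.0346,-0.0246,0],"rotation":[0,0,0]},{"gripper":1,"offset":[0.0346,-0.0246,0],"rotation":[0,0,0]},{"gripper":1,"offset":[0.0346,-0.0246,0],"rotation":[0,0,0]}], newtons=40)

```text
clock: 1.5
position: [0.5513, -0.0989, 0.2037]
ee_rot: [0.985, 0.171, -0.0, 0.0]
ft_force: [0.0, -0.1, -0.5]
grip_width: 1.002
grasp_force: 0.0
```

Request:
jog_arm(deltas=[{"gripper":1,"offset":[0.0075,-0.0387,0],"rotation":[0,0,0]},{"gripper":1,"offset":[0.0075,-0.0387,0],"rotation":[0,0,0]},{"gripper":1,"offset":[0.0075,-0.0387,0],"rotation":[0,0,0]},{"gripper":1,"offset":[0.0075,-0.0387,0],"rotation":[0,0,0]},{"gripper":1,"offset":[0.0075,-0.0387,0],"rotation":[0,0,0]},{"gripper":1,"offset":[0.0075,-0.0387,0],"rotation":[0,0,0]},{"gripper":1,"offset":[0.0075,-0.0387,0],"rotation":[0,0,0]},{"gripper":1,"offset":[0.0075,-0.0387,0],"rotation":[0,0,0]},{"gripper":1,"offset":[0.0075,-0.0387,0],"rotation":[0,0,0]},{"gripper":1,"offset":[0.0075,-0.0387,0],"rotation":[0,0,0]}])

```text
clock: 2.5
position: [0.49, 0.2905, 0.2037]
ee_rot: [0.985, 0.171, -0.0, 0.0]
ft_force: [0.4, -1.6, -0.2]
grip_width: 1.001
grasp_force: 0.0
```

Request:
jog_arm(deltas=[{"gripper":1,"offset":[0,0,0],"rotation":[0,0,-8.3]},{"gripper":1,"offset":[0,0,0],"rotation":[0,0,-8.3]},{"gripper":1,"offset":[0,0,0],"rotation":[0,0,-8.3]},{"gripper":1,"offset":[0,0,0],"rotation":[0,0,-8.3]},{"gripper":1,"offset":[0,0,0],"rotation":[0,0,-8.3]},{"gripper":1,"offset":[0,0,0],"rotation":[0,0,-8.3]},{"gripper":1,"offset":[0,0,0],"rotation":[0,0,-8.3]},{"gripper":1,"offset":[0,0,0],"rotation":[0,0,-8.3]},{"gripper":1,"offset":[0,0,0],"rotation":[0,0,-8.3]},{"gripper":1,"offset":[0,0,0],"rotation":[0,0,-8.3]},{"gripper":1,"offset":[0,0,0],"rotation":[0,0,-8.3]},{"gripper":1,"offset":[0,0,0],"rotation":[0,0,-8.3]},{"gripper":1,"offset":[0,0,0],"rotation":[0,0,-8.3]},{"gripper":1,"offset":[0,0,0],"rotation":[0,0,-8.3]},{"gripper":1,"offset":[0,0,0],"rotation":[0,0,-8.3]},{"gripper":1,"offset":[0,0,0],"rotation":[0,0,-8.2]},{"gripper":1,"offset":[0,0,0],"rotation":[0,0,0]},{"gripper":1,"offset":[0,0,0],"rotation":[0,0,0]}])

```text
clock: 4.3
position: [0.4905, 0.289, 0.2036]
ee_rot: [0.24, 0.971, -0.0, -0.0]
ft_force: [0.4, -0.6, 0.2]
grip_width: 1.002
grasp_force: 0.0
```

Request:
jog_arm(deltas=[{"gripper":1,"offset":[0,0,0.03],"rotation":[0,0,0]},{"gripper":1,"offset":[0,0,0.03],"rotation":[0,0,0]},{"gripper":1,"offset":[0,0,0.03],"rotation":[0,0,0]},{"gripper":1,"offset":[0,0,0.03],"rotation":[0,0,0]},{"gripper":1,"offset":[0,0,0.02],"rotation":[0,0,0]},{"gripper":1,"offset":[0,0,0.02],"rotation":[0,0,0]},{"gripper":1,"offset":[0,0,0.01],"rotation":[0,0,0]},{"gripper":1,"offset":[0,0,0.01],"rotation":[0,0,0]},{"gripper":0,"offset":[0,0,0],"rotation":[0,0,0]},{"gripper":0,"offset":[0,0,0],"rotation":[0,0,0]},{"gripper":0,"offset":[0,0,0],"rotation":[0,0,0]},{"gripper":0,"offset":[0,0,0],"rotation":[0,0,0]},{"gripper":0,"offset":[0,0,0],"rotation":[0,0,0]},{"gripper":0,"offset":[0,0,0],"rotation":[0,0,0]},{"gripper":0,"offset":[0,0,0],"rotation":[0,0,0]},{"gripper":0,"offset":[0,0,0],"rotation":[0,0,0]}])

```text
clock: 5.9
position: [0.4905, 0.2892, 0.0239]
ee_rot: [0.238, 0.971, -0.0, 0.0]
ft_force: [0.2, 0.1, 0.2]
grip_width: -0.002
grasp_force: 0.0
```

```bash
python3 - <<'E'
from h import *
a=imaging.camera("top")[170:300,180:310];b=imaging.camera("scene")[240:370,320:470]
cv2.imwrite("pics/c2.png",cv2.convertScaleAbs(np.hstack([cv2.resize(a,(400,400)),cv2.resize(b,(400,400))]),alpha=1.6))
E
```

```text
(no output)
```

View pics/c2.png

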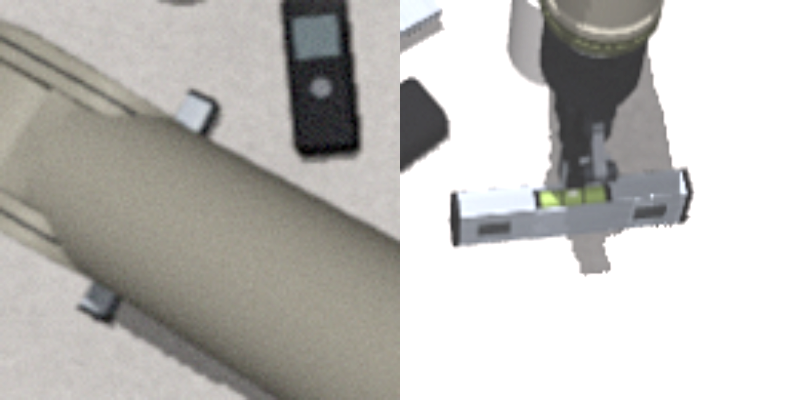

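The picture shows the level hardly moved, ends at scene (339,310) and (428,303). The gripper is shut and seems to stand behind the bar (base side). I'll compare with the projected TCP.

```bash
python3 - <<'E'
from h import *
im=imaging.camera("scene");o=manip.get_obs();p=o["position"];print(p)
S=6;x0,y0=330,225
a=cv2.resize(im[y0:y0+95,x0:x0+110],None,fx=S,fy=S,interpolation=cv2.INTER_CUBIC);a=cv2.convertScaleAbs(a,alpha=1.5)
for z in(-.011,0,.03,.06):
    q=proj("scene",p+[0,0,z]);print(z,q)
    cv2.circle(a,tuple(int((q[i]-(x0,y0)[i])*S) for i in(0,1)),3,(0,0,255),-1)
cv2.imwrite("pics/c3.png",a)
E
```

```text
[0.49053717 0.28916037 0.0238585 ]
-0.011 [382.69244964 308.01740209]
0 [383.20216083 305.28383873]
0.03 [384.63399419 297.58678308]
0.06 [386.12987554 289.51666703]
```

View pics/c3.png

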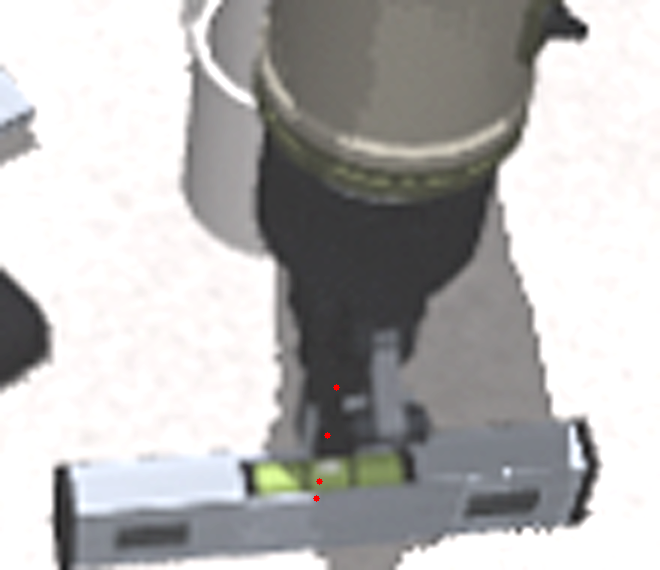

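The fingers, from crop (310..410, 330) down to (330,450), seem to end at the bar's top, although the reported z says they should be beside it. I'll check the TCP against the start picture.

```bash
python3 - <<'E'
from h import *
print(manip.finger_overhang,[d for d in dir(manip) if d[0]!='_'])
y=np.array([.338,-.941,0])
for z in(.19,.205,.24):
    p=np.array([.2111,-.5879,z]);print(z,[proj("scene",p+s*y).round(1) for s in(-.057,-.042,0,.042,.057)])
im=cv2.imread("pics/scene0.png")[0:60,255:315]
print((cv2.cvtColor(im,cv2.COLOR_BGR2GRAY)[20:48:1,5:60:2]))
E
```

```text
0.011 ['MotionError', 'finger_overhang', 'get_obs']
0.19 [array([300.5,  60.3]), array([296.9,  59.1]), array([287.3,  55.9]), array([277.8,  52.8]), array([274.5,  51.8])]
0.205 [array([300.3,  56. ]), array([296.8,  54.8]), array([287. ,  51.7]), array([277.6,  48.6]), array([274.2,  47.6])]
0.24 [array([299.9,  45.8]), array([296.3,  44.6]), array([286.5,  41.6]), array([276.9,  38.6]), array([273.5,  37.6])]
[[43 44 45 24 19 20 19 21 17 18 20 20 19 20 20 19 18 21 22 22 20 21 26 45
  46 45 45 46]
 [43 44 43 22 21 22 20 21 16 18 18 20 22 20 21 21 30 28 21 23 20 23 25 46
  45 45 44 46]
 [44 45 45 25 19 21 22 19 16 26 18 17 18 20 21 21 42 25 22 24 23 19 20 45
  46 45 46 45]
 [45 44 45 35 22 21 22 19 18 39 43 38 22 18 22 27 35 24 23 24 22 21 19 47
  45 45 45 44]
 [43 43 44 44 44 19 22 17 21 46 46 46 45 24 25 25 26 22 20 23 23 21 19 46
  45 46 45 46]
 [43 45 43 44 45 33 22 17 28 45 44 44 45 47 37 23 30 22 19 24 23 24 22 46
  45 46 46 47]
 [45 44 44 45 45 39 22 19 16 38 45 45 44 46 41 22 22 27 22 23 23 21 21 46
  46 46 47 46]
 [44 44 45 44 44 46 45 18 16 40 45 46 45 46 46 21 19 31 26 23
[... 1108 characters left out ...]
5 47 45 46 46 46 46 45 47 48 46 47 48 47 56 43 25 27 48 47 47
  48 49 48 49]
 [46 46 45 45 45 45 45 47 47 46 48 46 46 47 47 46 47 56 43 23 30 48 47 48
  48 49 48 48]
 [46 47 47 45 46 47 46 47 45 46 46 47 48 47 47 47 48 57 45 27 44 49 49 49
  47 48 49 48]
 [46 44 46 46 46 47 47 47 46 47 47 47 46 46 48 46 48 52 56 47 49 49 48 49
  49 48 49 48]
 [45 45 46 46 45 46 46 46 46 47 47 46 47 47 48 48 48 42 59 52 49 49 49 48
  49 48 49 49]
 [45 45 45 46 46 46 46 47 46 47 46 47 48 48 48 48 48 46 50 49 48 48 49 48
  49 49 49 49]
 [47 45 46 46 46 46 47 47 46 48 48 48 47 47 45 49 47 48 48 49 49 49 49 50
  49 49 49 50]
 [45 45 46 46 46 45 47 47 48 47 47 47 48 49 48 49 49 48 48 49 48 48 49 49
  49 49 50 49]]
```

Request:
jog_arm(deltas=[{"gripper":0,"offset":[0,0,0.002],"rotation":[0,0,0]},{"gripper":0,"offset":[0,0,0.002],"rotation":[0,0,0]},{"gripper":0,"offset":[0,0,0],"rotation":[0,0,0]}])

```text
clock: 6.35
position: [0.4904, 0.289, 0.0195]
ee_rot: [0.238, 0.971, -0.0, -0.0]
ft_force: [-0.5, 0.1, -0.7]
grip_width: -0.0
grasp_force: 0.0
```

Request:
jog_arm(deltas=[{"gripper":0,"offset":[0,0,0.002],"rotation":[0,0,0]},{"gripper":0,"offset":[0,0,0.001],"rotation":[0,0,0]},{"gripper":0,"offset":[0,0,0],"rotation":[0,0,0]}])

```text
clock: 6.65
position: [0.4905, 0.2891, 0.0167]
ee_rot: [0.238, 0.971, -0.0, -0.0]
ft_force: [-0.6, -0.4, -0.4]
grip_width: -0.005
grasp_force: 0.0
```

```bash
python3 - <<'E'
from h import *
im=imaging.camera("scene");S=12;x0,y0=360,265
a=cv2.resize(im[y0:y0+45,x0:x0+60],None,fx=S,fy=S,interpolation=cv2.INTER_CUBIC)
cv2.imwrite("pics/c4.png",cv2.convertScaleAbs(a,alpha=1.8))
E
```

```text
(no output)
```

View pics/c4.png

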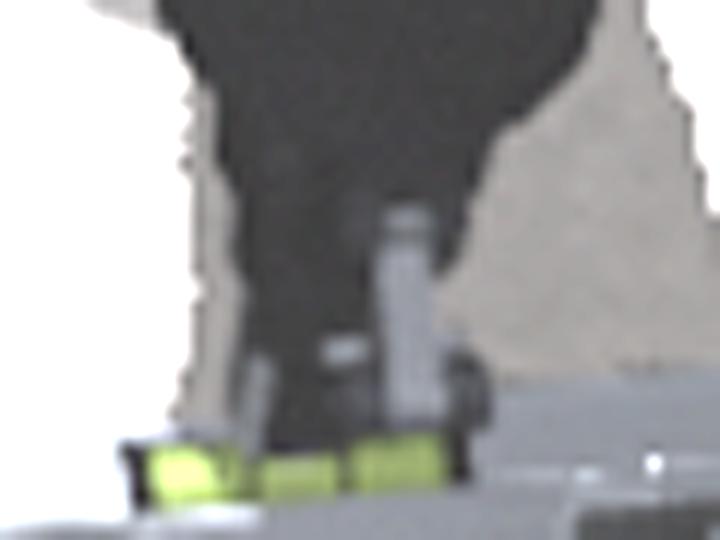

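The closed fingertips overlap the vial's back half at crop (310,445). So they stand just above the bar's top, about 35–40 mm higher than reported. I'll confirm by touch.

Request:
jog_arm(deltas=[{"gripper":0,"offset":[0,0,0.002],"rotation":[0,0,0]},{"gripper":0,"offset":[0,0,0.001],"rotation":[0,0,0]},{"gripper":0,"offset":[0,0,0],"rotation":[0,0,0]}])

```text
clock: 7.0
position: [0.4905, 0.2891, 0.0137]
ee_rot: [0.238, 0.971, -0.0, -0.0]
ft_force: [0.3, 1.2, 0.4]
grip_width: 0.001
grasp_force: 0.0
```

Request:
jog_arm(deltas=[{"gripper":0,"offset":[0,0,0.001],"rotation":[0,0,0]},{"gripper":0,"offset":[0,0,0.001],"rotation":[0,0,0]},{"gripper":0,"offset":[0,0,0],"rotation":[0,0,0]}])

```text
clock: 7.3
position: [0.4907, 0.2893, 0.0128]
ee_rot: [0.238, 0.971, -0.0, 0.0]
ft_force: [-3.1, -3.0, 11.1]
grip_width: 0.001
grasp_force: 5.6
```

Contact with 11 N came at reported z 0.0128, so the tips are on the bar's top (0.040): true z is reported + 0.038, which matches the start picture. I'll lift, open, and go down to the right depth.

Request:
jog_arm(deltas=[{"gripper":0,"offset":[0,0,-0.01],"rotation":[0,0,0]},{"gripper":1,"offset":[0,0,-0.02],"rotation":[0,0,0]},{"gripper":1,"offset":[0,0,-0.02],"rotation":[0,0,0]},{"gripper":1,"offset":[0,0,0],"rotation":[0,0,0]},{"gripper":1,"offset":[0,0,0],"rotation":[0,0,0]},{"gripper":1,"offset":[0,0,0],"rotation":[0,0,0]},{"gripper":1,"offset":[0,0,0],"rotation":[0,0,0]},{"gripper":1,"offset":[0,0,0],"rotation":[0,0,0]},{"gripper":1,"offset":[0,0,0],"rotation":[0,0,0]}])

```text
clock: 8.2
position: [0.4903, 0.2891, 0.0615]
ee_rot: [0.238, 0.971, -0.0, -0.0]
ft_force: [-0.2, 0.8, -1.0]
grip_width: 0.999
grasp_force: 0.0
```

Request:
jog_arm(deltas=[{"gripper":1,"offset":[0,0,0.02],"rotation":[0,0,0]},{"gripper":1,"offset":[0,0,0.02],"rotation":[0,0,0]},{"gripper":1,"offset":[0,0,0.01],"rotation":[0,0,0]},{"gripper":1,"offset":[0,0,0.005],"rotation":[0,0,0]},{"gripper":1,"offset":[0,0,0.005],"rotation":[0,0,0]},{"gripper":1,"offset":[0,0,0.003],"rotation":[0,0,0]},{"gripper":1,"offset":[0,0,0.003],"rotation":[0,0,0]},{"gripper":1,"offset":[0,0,0],"rotation":[0,0,0]}])

```text
clock: 9.0
position: [0.4906, 0.2892, -0.0041]
ee_rot: [0.238, 0.971, -0.0, 0.0]
ft_force: [0.3, -0.4, 0.8]
grip_width: 1.002
grasp_force: 0.0
```

Request:
jog_arm(deltas=[{"gripper":1,"offset":[0,0,0.005],"rotation":[0,0,0]},{"gripper":1,"offset":[0,0,0.005],"rotation":[0,0,0]},{"gripper":0,"offset":[0,0,0],"rotation":[0,0,0]},{"gripper":0,"offset":[0,0,0],"rotation":[0,0,0]},{"gripper":0,"offset":[0,0,0],"rotation":[0,0,0]},{"gripper":0,"offset":[0,0,0],"rotation":[0,0,0]},{"gripper":0,"offset":[0,0,0],"rotation":[0,0,0]},{"gripper":0,"offset":[0,0,0],"rotation":[0,0,0]},{"gripper":0,"offset":[0,0,0],"rotation":[0,0,0]}])

```text
clock: 9.9
position: [0.4908, 0.2895, -0.0138]
ee_rot: [0.238, 0.971, 0.0, 0.0]
ft_force: [-0.3, 2.1, 3.8]
grip_width: 0.249
grasp_force: 40.2
```

Request:
jog_arm(deltas=[{"gripper":0,"offset":[0,0,-0.01],"rotation":[0,0,0]},{"gripper":0,"offset":[0,0,-0.02],"rotation":[0,0,0]},{"gripper":0,"offset":[0,0,-0.03],"rotation":[0,0,0]},{"gripper":0,"offset":[0,0,-0.03],"rotation":[0,0,0]},{"gripper":0,"offset":[0,0,-0.03],"rotation":[0,0,0]},{"gripper":0,"offset":[0,0,-0.02],"rotation":[0,0,0]},{"gripper":0,"offset":[0,0,0],"rotation":[0,0,-6.6]},{"gripper":0,"offset":[0,0,0],"rotation":[0,0,-6.6]},{"gripper":0,"offset":[0,0,0],"rotation":[0,0,-6.6]},{"gripper":0,"offset":[0,0,0],"rotation":[0,0,-6.5]},{"gripper":0,"offset":[0,0,0],"rotation":[0,0,0]}])

```text
clock: 11.0
position: [0.4901, 0.2887, 0.1257]
ee_rot: [0.01, 1.0, -0.0, -0.001]
ft_force: [-0.1, 0.6, -3.0]
grip_width: 0.249
grasp_force: 39.5
```

Request:
jog_arm(deltas=[{"gripper":0,"offset":[-0.0042,-0.0159,0],"rotation":[0,0,0]},{"gripper":0,"offset":[-0.0084,-0.0319,0],"rotation":[0,0,0]},{"gripper":0,"offset":[-0.0084,-0.0319,0],"rotation":[0,0,0]},{"gripper":0,"offset":[-0.0084,-0.0319,0],"rotation":[0,0,0]},{"gripper":0,"offset":[-0.0084,-0.0319,0],"rotation":[0,0,0]},{"gripper":0,"offset":[-0.0084,-0.0319,0],"rotation":[0,0,0]},{"gripper":0,"offset":[-0.0084,-0.0319,0],"rotation":[0,0,0]},{"gripper":0,"offset":[-0.0084,-0.0319,0],"rotation":[0,0,0]},{"gripper":0,"offset":[-0.0084,-0.0319,0],"rotation":[0,0,0]},{"gripper":0,"offset":[-0.0084,-0.0319,0],"rotation":[0,0,0]},{"gripper":0,"offset":[-0.0084,-0.0319,0],"rotation":[0,0,0]},{"gripper":0,"offset":[-0.0084,-0.0319,0],"rotation":[0,0,0]},{"gripper":0,"offset":[-0.0084,-0.0319,0],"rotation":[0,0,0]},{"gripper":0,"offset":[-0.0084,-0.0319,0],"rotation":[0,0,0]},{"gripper":0,"offset":[-0.0042,-0.0159,0],"rotation":[0,0,0]},{"gripper":0,"offset":[0,0,0],"rotation":[0,0,0]},{"gripper":0,"offset":[0,0,0],"rotation":[0,0,0]}])

```text
clock: 12.7
position: [0.5981, -0.1587, 0.1259]
ee_rot: [0.011, 1.0, 0.0, -0.0]
ft_force: [-0.2, 0.8, -3.6]
grip_width: 0.247
grasp_force: 39.8
```

Request:
jog_arm(deltas=[{"gripper":0,"offset":[0,0,0.01],"rotation":[0,0,0]},{"gripper":0,"offset":[0,0,0.02],"rotation":[0,0,0]},{"gripper":0,"offset":[0,0,0.02],"rotation":[0,0,0]},{"gripper":0,"offset":[0,0,0.02],"rotation":[0,0,0]},{"gripper":0,"offset":[0,0,0.02],"rotation":[0,0,0]},{"gripper":0,"offset":[0,0,0.01],"rotation":[0,0,0]},{"gripper":0,"offset":[0,0,0.004],"rotation":[0,0,0]},{"gripper":0,"offset":[0,0,0],"rotation":[0,0,0]}])

```text
clock: 13.5
position: [0.5984, -0.1594, 0.0218]
ee_rot: [0.011, 1.0, 0.0, -0.0]
ft_force: [-0.6, -0.6, -2.2]
grip_width: 0.247
grasp_force: 39.7
```

Request:
jog_arm(deltas=[{"gripper":0,"offset":[0,0,0.001],"rotation":[0,0,0]},{"gripper":0,"offset":[0,0,0.001],"rotation":[0,0,0]},{"gripper":0,"offset":[0,0,0.001],"rotation":[0,0,0]},{"gripper":0,"offset":[0,0,0],"rotation":[0,0,0]}])

```text
clock: 13.9
position: [0.5985, -0.1599, 0.0191]
ee_rot: [0.011, 1.0, -0.0, 0.0]
ft_force: [-0.3, 0.4, -3.9]
grip_width: 0.249
grasp_force: 39.7
```

```bash
python3 - <<'E'
from h import *
im=imaging.camera("scene");S=5;x0,y0=185,150
a=cv2.resize(im[y0:y0+120,x0:x0+160],None,fx=S,fy=S,interpolation=cv2.INTER_CUBIC)
cv2.imwrite("pics/c5.png",cv2.convertScaleAbs(a,alpha=1.2))
E
```

```text
(no output)
```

View pics/c5.png

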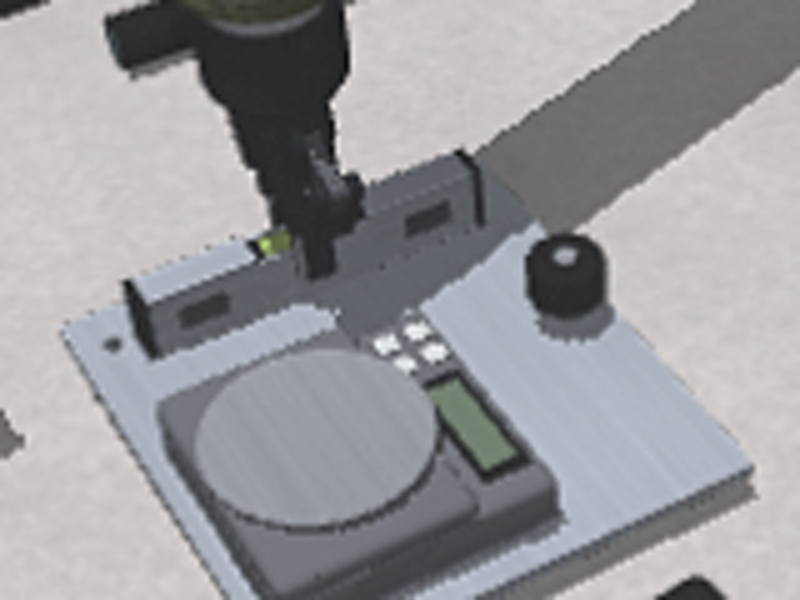

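The level (from crop (130,300) to (480,190)) hangs just over the strip, lengthwise and clear of the balance. I'll lower it to touch.

Request:
jog_arm(deltas=[{"gripper":0,"offset":[0,0,0.001],"rotation":[0,0,0]},{"gripper":0,"offset":[0,0,0.001],"rotation":[0,0,0]},{"gripper":0,"offset":[0,0,0],"rotation":[0,0,0]}])

```text
clock: 14.25
position: [0.5984, -0.1598, 0.0171]
ee_rot: [0.011, 1.0, -0.0, 0.0]
ft_force: [-2.4, -0.1, 0.5]
grip_width: 0.25
grasp_force: 40.3
```

Request:
jog_arm(deltas=[{"gripper":0,"offset":[0,0,0.0005],"rotation":[0,0,0]},{"gripper":0,"offset":[0,0,0.0005],"rotation":[0,0,0]},{"gripper":0,"offset":[0,0,0],"rotation":[0,0,0]}])

```text
clock: 14.55
position: [0.5985, -0.1598, 0.0164]
ee_rot: [0.011, 1.0, -0.0, 0.0]
ft_force: [-4.6, -0.0, 6.2]
grip_width: 0.248
grasp_force: 41.0
```

Request:
jog_arm(deltas=[{"gripper":0.3,"offset":[0,0,0],"rotation":[0,0,0]},{"gripper":0.4,"offset":[0,0,0],"rotation":[0,0,0]},{"gripper":0.6,"offset":[0,0,0],"rotation":[0,0,0]},{"gripper":0.6,"offset":[0,0,0],"rotation":[0,0,0]},{"gripper":0.6,"offset":[0,0,0],"rotation":[0,0,0]},{"gripper":0.6,"offset":[0,0,-0.01],"rotation":[0,0,0]},{"gripper":0.6,"offset":[0,0,-0.02],"rotation":[0,0,0]},{"gripper":0.6,"offset":[0,0,-0.03],"rotation":[0,0,0]},{"gripper":0.6,"offset":[0,0,-0.03],"rotation":[0,0,0]},{"gripper":0.6,"offset":[0,0,-0.01],"rotation":[0,0,0]}])

```text
clock: 15.55
position: [0.6002, -0.1594, 0.1209]
ee_rot: [0.011, 1.0, -0.001, 0.003]
ft_force: [0.4, -0.4, -0.9]
grip_width: 0.604
grasp_force: 0.0
```

```bash
python3 - <<'E'
from h import *
im=cv2.imread("pics/scene0.png");x0,y0,x1,y1=283,190,315,222
g=cv2.cvtColor(im,cv2.COLOR_BGR2GRAY)[y0:y1,x0:x1];m=(g<60).astype(np.uint8)
p=np.argwhere(m)[:,::-1]+[x0,y0];print(p.min(0),p.max(0),p.mean(0))
c=(p.min(0)+p.max(0))/2;print("scene",onz("scene",*c,.059),onz("scene",*p.mean(0),.059))
im=cv2.imread("pics/top0.png");g=cv2.cvtColor(im,cv2.COLOR_BGR2GRAY)[215:240,358:385];n,l,s,cc=cv2.connectedComponentsWithStats((g<60).astype(np.uint8))
i=1+np.argmax(s[1:,4]);print(s[i]+[358,215,0,0,0],cc[i]+[358,215],onz("top",*(cc[i]+[358,215]),.064))
E
```

```text
[290 197] [305 213] [297.70935961 205.26600985]
scene [ 0.49767596 -0.06224635  0.059     ] [ 0.49775005 -0.06107693  0.059     ]
[362 220  18  20 234] [370.26923077 229.77350427] [ 0.49327498 -0.06108855  0.064     ]
```

Request:
jog_arm(deltas=[{"gripper":0.8,"offset":[0.0214,0.0191,0],"rotation":[0,0,0]},{"gripper":0.8,"offset":[0.0214,0.0191,0],"rotation":[0,0,0]},{"gripper":0.8,"offset":[0.0214,0.0191,0],"rotation":[0,0,0]},{"gripper":0.8,"offset":[0.0214,0.0191,0],"rotation":[0,0,0]},{"gripper":0.8,"offset":[0.0212,0.0193,0],"rotation":[0,0,0]},{"gripper":0.8,"offset":[0,0,0],"rotation":[0,0,0]},{"gripper":0.8,"offset":[0,0,0],"rotation":[0,0,0]},{"gripper":0.8,"offset":[0,0,0],"rotation":[0,0,0]}])

```text
clock: 16.35
position: [0.4943, -0.0625, 0.1164]
ee_rot: [0.011, 1.0, -0.0, 0.0]
ft_force: [0.2, -0.5, 0.1]
grip_width: 0.803
grasp_force: 0.0
```

```bash
python3 - <<'E'
from h import *
im=imaging.camera("top");cv2.imwrite("pics/t2.png",im);print(proj("top",(.6,-.159,.072)))
S=6;x0,y0=350,140
a=cv2.resize(im[y0:y0+95,x0:x0+100],None,fx=S,fy=S,interpolation=cv2.INTER_CUBIC)
cv2.imwrite("pics/c6.png",cv2.convertScaleAbs(a,alpha=1.2))
E
```

```text
[409.02462147 184.62902673]
```

View pics/c6.png

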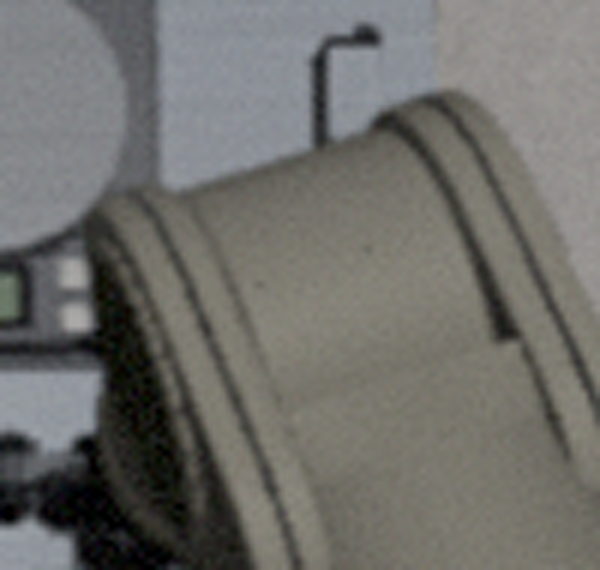

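The arm covers the level in the top view from here (arm body over crop (100..600, 100..570)). I'll measure the bubble in the scene view instead, by casting the level's top face into the picture.

```bash
cat > bub.py <<'E'
from h import *
import sys
def patch(cam,c=(.599,-.159,.0705),yaw=-1.2,N=6):
    im=np.mean([imaging.camera(cam).astype(float) for _ in range(N)],0).astype(np.float32)
    c=np.array(c);t=np.radians(yaw);ex=np.array([np.cos(t),np.sin(t),0]);ey=np.array([-ex[1],ex[0],0])
    xs=np.arange(-50,51)*.001;ys=np.arange(-20,21)*.001
    q=np.array([[proj(cam,c+x*ex+y*ey) for x in xs] for y in ys],np.float32)
    return cv2.remap(im,q[...,0],q[...,1],cv2.INTER_CUBIC),im
def sat(p): return p[...,1]-p[...,0]   # green-blue: vial fluid
if __name__=="__main__":
    p,im=patch(sys.argv[1]);G=sat(p)
    w=np.clip(G-12,0,None);print("tot",w.sum(),"max",G.max())
    iy,ix=np.mgrid[-20:21,-50:51]
    if w.sum()>0:
        cy=(w*iy).sum()/w.sum();cx=(w*ix).sum()/w.sum();print("c",cx,cy)
        r=int(round(cy))+20
        s=slice(max(r-2,0),r+3)
        k=slice(8,93)
        print("x  ",ix[0,k]);print("G-B",G[s].mean(0)[k].round().astype(int));print("lum",p[s].mean((0,2))[k].round().astype(int))
        print("rows",w.sum(1).round().astype(int))
E
python3 bub.py scene
```

```text
Traceback (most recent call last):
  File "bub.py", line 11, in <module>
    p,im=patch(sys.argv[1]);G=sat(p)
         ~~~~~^^^^^^^^^^^^^
  File "bub.py", line 7, in patch
    q=np.array([[proj(cam,c+x*ex+y*ey) for x in xs] for y in ys],np.float32)
                 ~~~~^^^^^^^^^^^^^^^^^
  File "h.py", line 10, in proj
    m=imaging.camera_model(name);K=np.array(m["camera_matrix"]);T=np.array(m["world_to_cam"])
ValueError: time passes only in moves, steps and waits
```

```bash
sed -i 's/imaging.camera_model(name)/M[name]/; 2a M={n:imaging.camera_model(n) for n in ("scene","top")}' h.py; sed -i 's/=imaging.camera_model(name)/=M[name]/g' h.py; python3 bub.py scene
```

```text
tot 25923.387 max 74.04513
c -1.0464520188799644 2.7799921832996723
x   [-42 -41 -40 -39 -38 -37 -36 -35 -34 -33 -32 -31 -30 -29 -28 -27 -26 -25
 -24 -23 -22 -21 -20 -19 -18 -17 -16 -15 -14 -13 -12 -11 -10  -9  -8  -7
  -6  -5  -4  -3  -2  -1   0   1   2   3   4   5   6   7   8   9  10  11
  12  13  14  15  16  17  18  19  20  21  22  23  24  25  26  27  28  29
  30  31  32  33  34  35  36  37  38  39  40  41  42]
G-B [-10 -10 -10 -10 -10 -10 -10 -10  -9  -7  -5  -6  -7  -2  15  37  59  68
  66  63  61  62  62  62  62  61  61  60  62  66  65  52  36  29  39  54
  62  63  61  61  61  61  61  63  63  58  54  57  57  48  31  18  20  36
  54  63  64  62  60  59  59  59  59  60  60  61  60  51  34  12  -1  -6
  -7  -6  -8 -10 -11 -11 -11 -10 -10  -9 -10 -10 -10]
lum [154 155 155 156 156 158 163 165 152 118  73  40  28  36  59  92 123 136
 135 130 129 128 128 128 127 127 127 127 129 133 131 115  93  84  97 118
 130 131 128 126 126 126 125 123 124 131 138 136 127 104  85  86 107 128
 134 129 123 123 124 124 125 125 124 125 126 127 124 111  86  57  39  37
  50  77 113 147 161 162 158 155 154 153 154 155 155]
rows [   0    0    0    0    0    0    0    0    0    0    0    0    0    0
    0   69  485 1133 1690 2056 2226 2332 2392 2411 2362 2241 2042 1761
 1386  905  379   54    0    0    0    0    0    0    0    0    0]
```

```bash
python3 - <<'E'
from bub import *
p,im=patch("scene");np.save("/tmp/p.npy",p)
np.set_printoptions(linewidth=250)
print(np.arange(-34,36,2));print(p[14:34:2,16:86:2,0].round().astype(int))
print(p[14:34:2,16:86:2,2].round().astype(int))
E
```

```text
[-34 -32 -30 -28 -26 -24 -22 -20 -18 -16 -14 -12 -10  -8  -6  -4  -2   0   2   4   6   8  10  12  14  16  18  20  22  24  26  28  30  32  34]
[[189 127  94 115 116 130 130 127 137 130 117 103 123 137 131 135 115 115 109 121 157 143  96  94 119 113 117 124 106  95  90 108 109 133 168]
 [169 100  57  66  88  96  86  82 107 103  80  57  77  92  82 103 102  86  89 145 184 153 107  91  94  76  81 100  91  72  49  51  60 115 160]
 [166  66  23  53  84  92  78  75  92  88  80  59  60  75  74  90  92  79 113 203 216 177 185 145 102  79  85  92  87  88  61  33  47 126 179]
 [180  72  21  56  89  97  93  94  94  92  97  83  60  77  97  95  93  87 108 185 171 137 200 172 110  96  97  95  97 101  71  39  48 134 187]
 [163  82  38  56  93  98  98  97  95  97  99  98  70  76 100  97  95  96  89 121 104  64 116 128  94  94  96  94  98  94  71  42  57 119 165]
 [153  70  28  46  89  98  93  92  91  91  90  95  80  75  91  91  90  89  87  88  75  57  62  73  79  87  89  88  89  86  64  38  54 116 169]
 [162  83  30  36  72  90  84  83  83  83  84  80  68  73  86  81  82  83  79  80  80  76  59  65  7
[... 1203 characters left out ...]
54 128 142 133 132 130 130 131 139 109 101 130 130 128 129 129 128 122  85  80 115 123 127 127 126 129 126  82  36  49 105 153]
 [148  76  27  34  98 132 122 119 119 118 119 115  91 100 126 117 116 118 115 116 120 107  81 100 117 114 112 116 117 121  83  37  42 103 169]
 [149  93  45  37  76 112 112 104 109 112 116 106  72  81 111 105 108 115 106 102 110 103  91 109 114 106  99 108 117 119 102  61  47  83 145]
 [138 100  64  58  81 110 114  98 103 114 121 117 100  86  95 100 109 120 112 104 117 103  96 124 127 111 101 110 118 123 137 117  79  73  94]
 [104  91  78  86 106 117 120 111 111 110 116 128 134 112 102 112 111 113 124 117 116 103 106 131 128 121 118 114 105 116 145 146 105  85  74]]
```

The scene patch shows the lines at about x=-9.7 and +8.2 mm and the pale bubble at about +2.5..+13 mm (rows just behind the tube's middle). So the bubble sits about +8.3 mm towards the far end, which needs roughly 2.8 rad clockwise.

Request:
jog_arm(deltas=[{"gripper":0.8,"offset":[-0.001,0.001,0.02],"rotation":[0,0,0]},{"gripper":0.8,"offset":[0,0,0.02],"rotation":[0,0,0]},{"gripper":0.8,"offset":[0,0,0.02],"rotation":[0,0,0]},{"gripper":0.8,"offset":[0,0,0.02],"rotation":[0,0,0]},{"gripper":0.8,"offset":[0,0,0.01],"rotation":[0,0,0]},{"gripper":0.8,"offset":[0,0,0.006],"rotation":[0,0,0]},{"gripper":0.8,"offset":[0,0,0.006],"rotation":[0,0,0]},{"gripper":0.8,"offset":[0,0,0],"rotation":[0,0,0]}])

```text
clock: 18.1
position: [0.4948, -0.0608, 0.0138]
ee_rot: [0.011, 1.0, -0.0, -0.0]
ft_force: [0.0, -0.4, 0.0]
grip_width: 0.797
grasp_force: 0.0
```

Request:
jog_arm(deltas=[{"gripper":0.6,"offset":[0,0,0],"rotation":[0,0,0]},{"gripper":0.4,"offset":[0,0,0],"rotation":[0,0,0]},{"gripper":0.2,"offset":[0,0,0],"rotation":[0,0,0]},{"gripper":0.2,"offset":[0,0,0],"rotation":[0,0,0]},{"gripper":0.2,"offset":[0,0,0],"rotation":[0,0,0]},{"gripper":0.2,"offset":[0,0,0],"rotation":[0,0,0]}], newtons=30)

```text
clock: 18.7
position: [0.4952, -0.0618, 0.0148]
ee_rot: [0.011, 1.0, -0.001, 0.0]
ft_force: [-2.1, -3.1, 6.9]
grip_width: 0.459
grasp_force: 29.4
```

Request:
jog_arm(deltas=[{"gripper":0.2,"offset":[0,0,0],"rotation":[0,0,4]},{"gripper":0.2,"offset":[0,0,0],"rotation":[0,0,8]},{"gripper":0.2,"offset":[0,0,0],"rotation":[0,0,8]},{"gripper":0.2,"offset":[0,0,0],"rotation":[0,0,8]},{"gripper":0.2,"offset":[0,0,0],"rotation":[0,0,8]},{"gripper":0.2,"offset":[0,0,0],"rotation":[0,0,8]},{"gripper":0.2,"offset":[0,0,0],"rotation":[0,0,8]},{"gripper":0.2,"offset":[0,0,0],"rotation":[0,0,8]},{"gripper":0.2,"offset":[0,0,0],"rotation":[0,0,8]},{"gripper":0.2,"offset":[0,0,0],"rotation":[0,0,4]}])

```text
clock: 19.7
position: [0.4952, -0.0617, 0.0148]
ee_rot: [0.599, 0.801, -0.0, 0.001]
ft_force: [-1.7, -3.3, 5.5]
grip_width: 0.458
grasp_force: 29.9
```

Request:
jog_arm(deltas=[{"gripper":0.2,"offset":[0,0,0],"rotation":[0,0,8]},{"gripper":0.2,"offset":[0,0,0],"rotation":[0,0,8]},{"gripper":0.2,"offset":[0,0,0],"rotation":[0,0,8]},{"gripper":0.2,"offset":[0,0,0],"rotation":[0,0,8]},{"gripper":0.2,"offset":[0,0,0],"rotation":[0,0,8]},{"gripper":0.2,"offset":[0,0,0],"rotation":[0,0,8]},{"gripper":0.2,"offset":[0,0,0],"rotation":[0,0,8]},{"gripper":0.2,"offset":[0,0,0],"rotation":[0,0,8]},{"gripper":0.2,"offset":[0,0,0],"rotation":[0,0,0]},{"gripper":0.2,"offset":[0,0,0],"rotation":[0,0,0]},{"gripper":0.2,"offset":[0,0,0],"rotation":[0,0,0]},{"gripper":0.2,"offset":[0,0,0],"rotation":[0,0,0]},{"gripper":0.2,"offset":[0,0,0],"rotation":[0,0,0]},{"gripper":0.2,"offset":[0,0,0],"rotation":[0,0,0]},{"gripper":0.2,"offset":[0,0,0],"rotation":[0,0,0]},{"gripper":0.2,"offset":[0,0,0],"rotation":[0,0,0]},{"gripper":0.2,"offset":[0,0,0],"rotation":[0,0,0]},{"gripper":0.2,"offset":[0,0,0],"rotation":[0,0,0]},{"gripper":0.2,"offset":[0,0,0],"rotation":[0,0,0]},{"gripper":0.2,"offset":[0,0,0],"rotation":[0,0,0]}])

```text
clock: 21.7
position: [0.4953, -0.0617, 0.0148]
ee_rot: [0.931, 0.366, 0.0, 0.001]
ft_force: [-1.8, -4.7, 8.2]
grip_width: 0.459
grasp_force: 30.1
```

```bash
cat > b2.py <<'E'
from bub import *
p,im=patch("scene");np.save("/tmp/p2.npy",p)
np.set_printoptions(linewidth=250)
print(np.arange(-30,32,2));print(p[14:28:2,20:82:2,0].round().astype(int))
# pale = blue high, rows -6..+4
iy,ix=np.mgrid[-20:21,-50:51];w=np.clip(p[...,0]-115,0,60);w[(iy<-5)|(iy>2)|(abs(ix)>25)]=0
print("bubble x",(w*ix).sum()/w.sum(),w.sum())
l=255-p[20:26].mean((0,2))
for a in(-10,9):
    s=slice(50+a-4,50+a+5);q=np.clip(l[s]-l[s].min()-8,0,None);print("line",(q*np.arange(a-4,a+5)).sum()/q.sum())
E
python3 b2.py
```

```text
[-30 -28 -26 -24 -22 -20 -18 -16 -14 -12 -10  -8  -6  -4  -2   0   2   4   6   8  10  12  14  16  18  20  22  24  26  28  30]
[[ 55  81  79  80 102 104  89  94  97  90  62  90 112 109 101 128 145  96  78  93  92  85  87  99  91  86 107  97  74  46  68]
 [ 37  55  72  75  92  84  74  87  93  78  49  66  92 126 175 193 183 119  75  64  66  83  88  91  83  81  94  86  69  36  45]
 [ 23  53  87  98  95  92  91  95  95  81  59  68  81 134 219 220 192 155 104  68  82  95  96  96  96  97  96  96  78  43  48]
 [ 23  58  93 104  98  98  98  96 102  90  61  73  91 105 159 162 150 143 103  70  95 104  97  99 100  98  98 102  79  45  45]
 [ 35  55  90  93  93  92  91  91  95  95  65  69  97  87  95  85  99 110  91  59  75  96  92  93  93  91  93  92  77  42  46]
 [ 28  46  82  87  84  84  84  82  83  88  71  56  79  86  79  66  80  79  77  62  59  82  83  82  83  81  84  84  75  43  43]
 [ 38  49  75  76  79  83  81  77  82  86  67  53  71  84  78  77  84  72  71  76  61  69  83  86  78  70  80  93  87  59  55]]
bubble x 0.3172562530146435 2407.2764
line -8.892766008838036
line 8.664298744197847
```

The bubble now shows at about +0.3 against a line midpoint of about -0.8, so +1 mm remains. I'll turn about 20° more, let go, back off, and check from the top camera.

Request:
jog_arm(deltas=[{"gripper":0.2,"offset":[0,0,0],"rotation":[0,0,7]},{"gripper":0.2,"offset":[0,0,0],"rotation":[0,0,7]},{"gripper":0.2,"offset":[0,0,0],"rotation":[0,0,6]},{"gripper":0.2,"offset":[0,0,0],"rotation":[0,0,0]},{"gripper":0.2,"offset":[0,0,0],"rotation":[0,0,0]},{"gripper":0.8,"offset":[0,0,0],"rotation":[0,0,0]},{"gripper":0.8,"offset":[0,0,0],"rotation":[0,0,0]},{"gripper":0.8,"offset":[0,0,0],"rotation":[0,0,0]},{"gripper":0.8,"offset":[0,0,0],"rotation":[0,0,0]},{"gripper":0.8,"offset":[0,0,-0.02],"rotation":[0,0,0]},{"gripper":0.8,"offset":[0,0,-0.03],"rotation":[0,0,0]},{"gripper":0.5,"offset":[0,0,-0.03],"rotation":[0,0,0]},{"gripper":0.3,"offset":[0,0,-0.03],"rotation":[0,0,0]},{"gripper":0,"offset":[0,0,0],"rotation":[0,0,0]}])

```text
clock: 23.4
position: [0.4971, -0.0607, 0.1277]
ee_rot: [0.98, 0.198, 0.003, 0.001]
ft_force: [0.0, -1.4, -0.3]
grip_width: 0.292
grasp_force: 0.0
```

Request:
jog_arm(deltas=[{"gripper":0,"offset":[0.0063,-0.0353,0],"rotation":[0,0,0]},{"gripper":0,"offset":[0.0063,-0.0353,0],"rotation":[0,0,0]},{"gripper":0,"offset":[0.0063,-0.0353,0],"rotation":[0,0,0]},{"gripper":0,"offset":[0.0063,-0.0353,0],"rotation":[0,0,0]},{"gripper":0,"offset":[0.0063,-0.0353,0],"rotation":[0,0,0]},{"gripper":0,"offset":[0.0063,-0.0353,0],"rotation":[0,0,0]},{"gripper":0,"offset":[0,0,0],"rotation":[0,0,0]},{"gripper":0,"offset":[0,0,0],"rotation":[0,0,0]},{"gripper":0,"offset":[0,0,0],"rotation":[0,0,0]}])

```text
clock: 24.3
position: [0.4477, 0.1481, 0.1235]
ee_rot: [0.98, 0.197, -0.0, 0.0]
ft_force: [-1.2, -0.2, -1.0]
grip_width: -0.001
grasp_force: 0.0
```

```bash
python3 b2.py | tail -3; python3 - <<'E'
from bub import *
p,im=patch("top");np.set_printoptions(linewidth=250)
print(np.arange(-34,36,2));print(p[10:32:2,16:86:2,0].round().astype(int))
l=p[16:25].mean((0,2));print(l[30:71].round().astype(int))
a=cv2.resize(im[140:235,350:450],None,fx=6,fy=6,interpolation=cv2.INTER_CUBIC);cv2.imwrite("pics/c7.png",cv2.convertScaleAbs(a,alpha=1.2))
E
```

```text
bubble x -0.47219950895818535 2327.4912
line -8.901443695214484
line 8.572964980312106
[-34 -32 -30 -28 -26 -24 -22 -20 -18 -16 -14 -12 -10  -8  -6  -4  -2   0   2   4   6   8  10  12  14  16  18  20  22  24  26  28  30  32  34]
[[120 104 100  99  99  97  94  94  97  98  97  96  95  93  91  89  89  88  93  97  96  94  94  92  90  91  90  89  89  93  97  96  93  88 103]
 [117  86  59  52  58  62  63  64  69  73  71  67  61  57  57  59  60  59  67  72  70  67  69  66  65  65  64  63  64  68  68  65  63  74 102]
 [115  76  31  21  36  47  52  52  57  62  61  55  42  38  46  58  68  70  75  72  62  55  55  56  57  59  59  58  60  60  55  48  48  69 100]
 [115  77  31  22  43  59  60  60  61  63  64  59  44  42  56  79  98 106 106  93  74  60  54  59  65  66  66  67  68  67  59  47  42  64  99]
 [116  78  35  29  52  68  69  70  70  69  68  63  50  49  65  91 115 120 119 105  83  65  58  65  72  73  72  73  74  75  66  51  46  65  99]
 [117  82  37  28  48  62  64  66  66  65  63  60  46  46  59  78  97 100 100  90  72  59  56  61  67  69  69  69  71  72  65  52  48  64  96]
 [117  81  30
[... 168 characters left out ...]
 53  54  51  46  48  54  57  59  58  58  57  55  56  58  64  68  67  69  72  72  67  57  48  47  64  98]
 [111  79  63  64  73  77  78  81  81  82  85  88  85  85  88  89  89  83  82  81  83  93  97 100 101 102 103 103 103  91  74  67  62  72  97]
 [ 95  81  89 102 106 106 106 105 106 108 109 108 109 109 109 108 106 100  98  97  99 108 112 111 110 111 110 111 109  97  87  89  86  80  85]
 [ 63  62  76  87  87  84  82  83  85  87  87  85  86  85  83  81  79  77  79  81  83  86  86  86  87  86  84  86  84  79  77  84  81  71  65]]
[ 83  83  83  83  83  83  82  81  77  68  60  58  61  68  75  81  89  95  99 100 100 100 101  99  96  91  85  79  73  69  68  71  77  82  85  86  87  87  86  87  87]
```

View pics/c7.png

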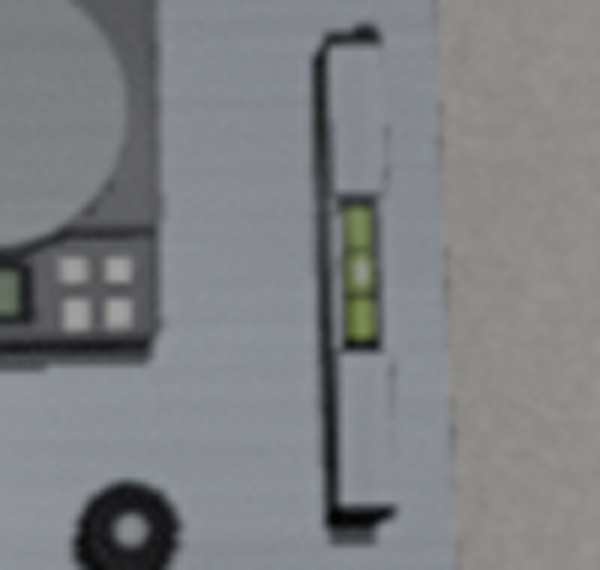

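The top view shows the bubble at crop (361,272) midway between the lines at (361,247) and (361,297). Measured offset is about +0.2 mm, and scene agrees at +0.3 mm. The level lies along the strip, clear of the balance. Now I'll press it.

Request:
jog_arm(deltas=[{"gripper":0,"offset":[0.0022,0.0381,0],"rotation":[0,0,0]},{"gripper":0,"offset":[0.0022,0.0381,0],"rotation":[0,0,0]},{"gripper":0,"offset":[0.0022,0.0381,0],"rotation":[0,0,0]},{"gripper":0,"offset":[0.0022,0.0381,0],"rotation":[0,0,0]},{"gripper":0,"offset":[0.0022,0.0381,0],"rotation":[0,0,0]},{"gripper":0,"offset":[0.0022,0.0381,0],"rotation":[0,0,0]},{"gripper":0,"offset":[0.0022,0.0381,0],"rotation":[0,0,0]},{"gripper":0,"offset":[0.0022,0.0381,0],"rotation":[0,0,0]},{"gripper":0,"offset":[0.0022,0.0381,0],"rotation":[0,0,0]},{"gripper":0,"offset":[0,0,0],"rotation":[0,0,8]},{"gripper":0,"offset":[0,0,0],"rotation":[0,0,8]},{"gripper":0,"offset":[0,0,0],"rotation":[0,0,8]},{"gripper":0,"offset":[0,0,0],"rotation":[0,0,0]},{"gripper":0,"offset":[0,0,0],"rotation":[0,0,0]}])

```text
clock: 26.3
position: [0.5986, -0.1593, 0.1238]
ee_rot: [1.0, -0.009, -0.0, 0.0]
ft_force: [-1.1, 0.4, 0.0]
grip_width: -0.001
grasp_force: 0.0
```

Tool y now points to world -y. I'll shift 1 mm that way and go down to just above the level.

Request:
jog_arm(deltas=[{"gripper":0,"offset":[0,0.001,0.02],"rotation":[0,0,0]},{"gripper":0,"offset":[0,0,0.02],"rotation":[0,0,0]},{"gripper":0,"offset":[0,0,0.015],"rotation":[0,0,0]},{"gripper":0,"offset":[0,0,0.01],"rotation":[0,0,0]},{"gripper":0,"offset":[0,0,0.005],"rotation":[0,0,0]},{"gripper":0,"offset":[0,0,0.003],"rotation":[0,0,0]},{"gripper":0,"offset":[0,0,0.002],"rotation":[0,0,0]},{"gripper":0,"offset":[0,0,0],"rotation":[0,0,0]}])

```text
clock: 27.1
position: [0.5988, -0.1604, 0.0492]
ee_rot: [1.0, -0.011, 0.0, 0.0]
ft_force: [-1.2, 0.2, -0.9]
grip_width: 0.001
grasp_force: 0.0
```

Request:
jog_arm(deltas=[{"gripper":0,"offset":[0,0,0.001],"rotation":[0,0,0]},{"gripper":0,"offset":[0,0,0.001],"rotation":[0,0,0]},{"gripper":0,"offset":[0,0,0],"rotation":[0,0,0]}])

```text
clock: 27.4
position: [0.5986, -0.1604, 0.047]
ee_rot: [1.0, -0.011, 0.0, 0.0]
ft_force: [0.5, -0.1, 0.4]
grip_width: -0.004
grasp_force: 0.0
```

Request:
jog_arm(deltas=[{"gripper":0,"offset":[0,0,0.001],"rotation":[0,0,0]},{"gripper":0,"offset":[0,0,0.0005],"rotation":[0,0,0]},{"gripper":0,"offset":[0,0,0],"rotation":[0,0,0]}])

```text
clock: 27.7
position: [0.5985, -0.1604, 0.0453]
ee_rot: [1.0, -0.011, -0.0, 0.0]
ft_force: [0.1, -0.2, 0.8]
grip_width: -0.004
grasp_force: 0.0
```

Request:
jog_arm(deltas=[{"gripper":0,"offset":[0,0,0.0005],"rotation":[0,0,0]},{"gripper":0,"offset":[0,0,0],"rotation":[0,0,0]}])

```text
clock: 27.9
position: [0.5985, -0.1604, 0.0449]
ee_rot: [1.0, -0.011, -0.0, 0.0]
ft_force: [0.0, -0.2, -0.2]
grip_width: 0.003
grasp_force: 0.0
```

Request:
jog_arm(deltas=[{"gripper":0,"offset":[0,0,0.0005],"rotation":[0,0,0]},{"gripper":0,"offset":[0,0,0],"rotation":[0,0,0]}])

```text
clock: 28.1
position: [0.5986, -0.1604, 0.0447]
ee_rot: [1.0, -0.011, 0.0, 0.0]
ft_force: [-2.0, -0.6, 3.6]
grip_width: -0.001
grasp_force: 2.0
```

Request:
jog_arm(deltas=[{"gripper":0,"offset":[0,0,0.0005],"rotation":[0,0,0]},{"gripper":0,"offset":[0,0,0.0005],"rotation":[0,0,0]},{"gripper":0,"offset":[0,0,0],"rotation":[0,0,0]},{"gripper":0,"offset":[0,0,0],"rotation":[0,0,0]},{"gripper":0,"offset":[0,0,0],"rotation":[0,0,0]}])

```text
clock: 28.6
position: [0.5986, -0.1605, 0.0447]
ee_rot: [1.0, -0.011, 0.0, 0.0]
ft_force: [-7.0, 0.3, 13.0]
grip_width: -0.001
grasp_force: 6.5
```

Request:
jog_arm(deltas=[{"gripper":0,"offset":[-0.0004,0,0.0002],"rotation":[0,0,0]},{"gripper":0,"offset":[0,0,0],"rotation":[0,0,0]},{"gripper":0,"offset":[0,0,0],"rotation":[0,0,0]},{"gripper":0,"offset":[0,0,0],"rotation":[0,0,0]},{"gripper":0,"offset":[0,0,0],"rotation":[0,0,0]},{"gripper":0,"offset":[0,0,0],"rotation":[0,0,0]},{"gripper":0,"offset":[0,0,0],"rotation":[0,0,0]},{"gripper":0,"offset":[0,0,0],"rotation":[0,0,0]},{"gripper":0,"offset":[0,0,0],"rotation":[0,0,0]},{"gripper":0,"offset":[0,0,0],"rotation":[0,0,0]}])

```text
clock: 29.6
position: [0.5986, -0.1604, 0.0447]
ee_rot: [1.0, -0.011, 0.001, 0.0]
ft_force: [-5.6, 1.6, 13.1]
grip_width: 0.001
grasp_force: 6.5
```

```bash
python3 b2.py; python3 - <<'E'
from h import *
o=manip.get_obs();print(o["clock"],o["position"],o["ft_force"],o["grasp_force"])
E
```

```text
[-30 -28 -26 -24 -22 -20 -18 -16 -14 -12 -10  -8  -6  -4  -2   0   2   4   6   8  10  12  14  16  18  20  22  24  26  28  30]
[[ 38  45  57  62  65  62  64  49  64  56  37  37  39  39  38  36  38  50  73  76  57  50  53  79  90  83 104  95  71  44  65]
 [ 32  34  43  50  54  54  59  51  57  58  43  34  39  39  35  37  37  50  77  81  64  50  50  76  88  79  92  84  62  32  43]
 [ 27  37  50  58  54  52  57  56  56  62  53  39  46  45  38  42  40  45  73  78  66  56  59  83  96  94  93  92  69  34  45]
 [ 27  42  57  61  58  58  58  57  58  62  57  49  56  56  53  56  52  50  65  66  61  57  64  93 101  94  93  99  77  37  41]
 [ 33  41  59  60  59  59  58  58  59  60  52  48  60  60  62  69  60  59  67  56  51  56  57  82  96  88  88  91  85  43  41]
 [ 30  37  58  60  57  58  58  57  57  60  52  41  54  61  60  64  59  61  67  54  45  57  55  63  80  78  79  81  83  47  39]
 [ 33  38  54  58  57  60  62  57  59  59  51  42  52  65  59  57  59  57  58  55  49  57  65  68  72  67  76  89  86  55  48]]
bubble x nan 0.0
line -8.254998110865223
line 9.135750357614219
29.9 [ 0.59863243 -0.16042056  0.04469014] [-5.36203197  0.642413   13.26788261] 6.51887080835877b2.py:7: RuntimeWarning: invalid value encountered in scalar divide
  print("bubble x",(w*ix).sum()/w.sum(),w.sum())
```

```bash
python3 -c "
from workcell import workorder
print(workorder.hand_in())"
```

```text
the job is handed in; nothing more can be done
None
```

I handed the job in with the level on the strip and pressed at about 13 N, but the hand-in returned no verdict; the bubble read about 0.2 mm off centre before pressing, and the fingers then hid it from the scene camera, so I could not re-check it under load.

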